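# Clamp a test block at the set preload

## Task

Slide the round steel test block across the bench, without lifting it, into the open mouth of the spring clamp until it rests against the back rail. Then wind the four-spoked wheel clockwise until the clamp has gripped the block and the spring resists firmly, with the pointer blade standing in the gap between the first and second pairs of upright marks; never wind so far that the pointer goes well past the second pair. Leave the grease tin and the spanner where they are.

Things in the scene. Friction and masses are not known exactly. Their poses are not given: they have to be found in the camera images.
- fixture: the grey spring clamp, about 390 mm long, fixed to the bench. Origin on the bench near the middle of the opening. +x: clamping direction, from the wheel's gearbox (x -198 to -112 mm, top 50 mm, cap 58 mm) to the spring housing (x 98 to 154, top 50, pointer 76 mm); +y out of the open mouth; z up. No floor plate: the block slides on the bench. All parts within y +-33 mm but rail, feet and wheel
- rail (a point): on the bench, on the face of the steel back rail that looks out of the mouth, at fixture x = 0, y = -33.5 mm; the rail runs along fixture x and is 14 mm high. A block against it has its centre at fixture y = -1 mm
- jaw_face (a point): middle of the moving jaw's face, 6.5 mm above the bench; the wheel drives it 12 mm towards fixture +x per radian. The jaw plate reaches from y = -28 to +28 mm, is 11 mm high (23 mm further back)
- anvil_face (a point): middle of the face of the spring-loaded anvil opposite the jaw, 6.5 mm above the bench; at fixture x = 40 mm when relaxed, pushed along +x by the clamped block; carries the pointer. Plate y -28 to +28 mm, 11 mm high, rising to 42 mm from 14 mm behind its face. At the start the opening between jaw and anvil is 86 to 97 mm
- pointer (a joint): travel of the anvil and its pointer in m, 0 relaxed; the spring resists with 2 N per mm and bottoms at 0.032. The pointer is level with the first pair of marks at 0.010 and with the second at 0.020
- pointer_tip (a point): top of the dark upright pointer blade (2.5 mm thick, 14 mm wide) over the spring housing, 76 mm above the bench. It moves along fixture +x between the left and right fins of each pair of marks
- mark_1 (a point): centre of the first pair of marks (two upright steel fins 2.5 mm thick, either side of the pointer's path), at fixture x = 115 mm, fin tops 69 mm above the bench
- mark_2 (a point): centre of the second pair of marks, alike, at fixture x = 125 mm
- wheel (a joint): angle of the wheel in rad; grows clockwise seen from above, which closes the jaw; range -0.3 to 6.0. Friction of 0.6 N m holds it wherever it is left, also against the spring; with the pointer between the marks turning it takes about 0.85 to 1.1 N m. Starts between 0 and 0.9, typically needs 3 to 4 rad more. The cream tester's capstan bars stand 250 mm high to its right
- wheel_axis (a point): centre of the wheel, 80 mm above the bench, on a vertical axis at fixture x = -155, y = 0. Four steel spokes 12 mm thick, 90 deg apart, with 22 mm black balls at 80 mm radius; hub 38 mm wide, up to 19 mm above the spokes. At wheel angle w one spoke points w clockwise of fixture +x. Free for 22 mm below the spokes: closed fingertips between two spokes can push one round
- block: round plain steel test block, 65 mm in diameter, 15 mm high, 0.4 kg; origin at the centre of its underside. It lies flat on the bench in front of the clamp's mouth (fixture +y side). To its left stands the green tester, with a round table 390 mm up: reach in from near the robot's base
- grease_tin: bystander: round flat tin, 64 mm in diameter, 31 mm high; origin at the centre of its underside
- spanner: bystander: open-ended spanner 203 mm long along its y, 8 mm high; origin at the centre of its underside

How it is judged:
By the outcome, as a careful person would: the job done as asked, in the order asked, and still so for the second after the job is handed in, with the robot touching nothing.
It also fails if it takes over 58 s, if anything falls off the work surface, if the arm or the gripper's body presses on something with over 40 N, if the wrist force passes 120 N, or if a joint passes its speed limit or range.

## Robot

A 7-joint arm with a two-finger parallel gripper is mounted at the origin on a cart in front of the work surface, level with it; the furniture and walls round the work are solid. World frame = base frame: x ahead of the robot, y to its left, z up, the work surface at z = 0. Lengths are in m, angles in rad, forces in N, time in s.
With the tool pointing down it reaches from about 0.375 to 0.925 m from the base axis. Payload 3.1 kg.
Tool frame: the origin (TCP) lies at the very end of the fingers, on their centre line; the grasp point (between the pads) lies 19 mm behind it; z points along the fingers, y is the line along which they close (so a half turn about z gives the same grasp; the last joint's range is limited). The gripper opens to 85 mm and grips with 20 to 120 N. Pads are 22 mm wide; open, the fingers measure 114 mm over their backs; the gripper's body (76 mm by 85 mm) begins 54 mm behind the grasp point. The pads swing forward as they close: fully open they stand 13 mm farther back than shut.
Start: joints at [-1.27, 0.383, 0.044, 1.598, -0.018, 1.161, -0.05], TCP at [0.252, 0.599, 0.231] pointing down, gripper open.
Joint ranges: [-2.61, 2.61], [-0.41, 2.15], [-1.48, 1.57], [0, 2.5], [-1.57, 4.71], [0.05, 1.97], [-2.85, 2.85]. Speed limits (rad/s): [2.79, 2.79, 3.14, 3.14, 3.14, 3.14, 3.14].

## Interface

Orientations are given as a unit quaternion [x, y, z, w].
In Python, from bench import * gives the robot as it stands.
- The arm moves only by the tool servo_tool, never from a script. Its argument "increments" is a list that holds one entry, the list of rows, each a list of 5 numbers: the shift along the tool's x, y, z each as a share of 0.04 m, from -1 to 1, then the turn about the tool's z as a share of 180 degrees, from -1 to 1, then the closure, from 0 (fully open) to 1 (shut). A call has 1 to 20 rows; each row shifts and turns the commanded pose from where the row before left it, along the tool's axes as they then stand; what a row does not reach is not made up. A row lasts 1/10 s, in which the tool goes at most 50 mm and 8.59 degrees, less where a joint would pass 70% of its speed; a pose out of reach is approached as far as the arm can. A call with a number of a shift or a turn outside -1 to 1 is refused whole. A call with a gripper value outside its range is refused whole. The fingers move at their own pace and stop on an object; "newtons" is the grip in N (left out, the last holds). Time passes only in rows, so rows that do not move let the fingers close. It gives the time, the measured TCP pose, the force, the opening and the grip force at its end, in the units of the state.
- get_state(): the state, without advancing time (a new reading comes with each control period).
- read_camera(name): name is "side" or "top"; returns (picture, depth): 400x640x3 uint8, red, green, blue; 400x640 float32, m along the optical axis (not along the pixel's ray), 0 where there is no reading.
- calibration(name): a dict with "mtx" (3x3 intrinsics, pixels), "pose" (4x4, takes a point from camera to world coordinates). Camera axes: x right, y down, z forward; pixel columns grow to the right and rows downward; lengths in m; the calibration is good to about 2 mm. A picture is of the moment at which its call begins. calibration takes no time and is no camera call.
- close_job(): hands the job in; it is judged then, once.
The state is a dict: "clock": time; "joints": joint angles; "qd": joint speeds; "effort": joint torques, N m; "position": TCP position; "tcp_rot": TCP orientation; "contact_force": force on the tool from outside, world axes, zero at the start; "moment": the same for the moment, N m; "width": finger opening in m; "grasp_force": force on a finger pad.
Only numpy, scipy, OpenCV 4.12 (cv2) and the standard library are available. Lean on these libraries where they do the work, as an engineer would, in place of code of your own. Each camera call takes 0.05 s, during which the arm holds its last target. There are 200 camera calls.

## Working session

There is one attempt and no reset: what is moved stays moved. The work goes in short steps, Python scripts to look and compute and a tool call to move; the robot and the scene stay as the last step left them, time stands still between calls to the robot, and variables do not carry over. Pictures are saved under pics/ and viewed, at most 10 in all, crops included, and the job is handed in when it is done.

Besides the shell and the picture viewer there is one more tool, called after ">>>" as a command line: name --argument value ..., lists and objects as JSON in quotes. servo_tool: Moves the arm, as the interface text tells. Shift numbers are shares of 0.04 m and turn numbers shares of 180 degrees, none past 1 either way. Its arguments: {"type":"object","properties":{"increments":{"type":"array","items":{"type":"array","items":{"type":"array","items":{"type":"number","minimum":-1,"maximum":1}}}},"newtons":{"type":"number"}},"required":["increments"]}

```bash
mkdir -p pics; ls; python3 - <<'E'
from bench import *
import cv2,numpy as np
for n in("top","side"):
    p,d=read_camera(n); cv2.imwrite(f"pics/{n}0.png",p[:,:,::-1]); np.save(f"{n}_d.npy",d); c=calibration(n); print(n,c["mtx"].tolist(),np.round(c["pose"],3).tolist())
s=get_state(); print(s)
E
```

```text
pics
top [[459.41807469765246, 0.0, 312.04146788591027], [0.0, 459.41807469765246, 199.00194028817404], [0.0, 0.0, 1.0]] [[0.008, -0.983, 0.185, 0.357], [-1.0, -0.007, 0.006, 0.149], [-0.005, -0.185, -0.983, 1.051], [0.0, 0.0, 0.0, 1.0]]
side [[424.52695480066194, 0.0, 312.20959525636715], [0.0, 424.52695480066194, 190.11910475890141], [0.0, 0.0, 1.0]] [[-0.998, 0.023, -0.057, 0.621], [0.06, 0.523, -0.85, 1.103], [0.01, -0.852, -0.524, 0.67], [0.0, 0.0, 0.0, 1.0]]
{'clock': 0.1, 'joints': array([-1.26979874,  0.38375062,  0.04383561,  1.59943033, -0.01791017,
        1.1612021 , -0.04988186]), 'qd': array([-0.00027185, -0.00280693, -0.00041446, -0.00408949,  0.00035644,
       -0.00052293,  0.00012771]), 'effort': array([ 2.91418582e-03, -4.34729648e+01,  1.02923200e+00, -2.50454468e+01,
        1.08156822e-02,  5.45669929e-03,  2.42698427e-06]), 'position': array([0.25206541, 0.59820055, 0.23000825]), 'tcp_rot': array([ 1.98033533e-01,  9.80194512e-01, -1.18535920e-03, -1.80439083e-04]), 'contact_force': array([-0.65870363,  0.14919212,  0.53359005]), 'moment': array([-0.00288626,  0.02493592,  0.00273377]), 'grasp_force': 0.0, 'width': 0.0855674257146816}
```

View pics/top0.png

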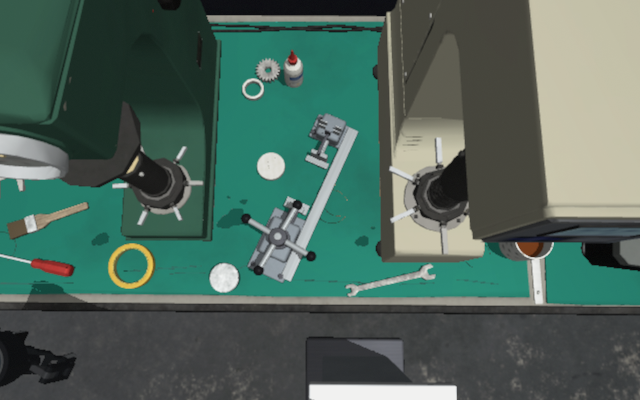

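View pics/side0.png

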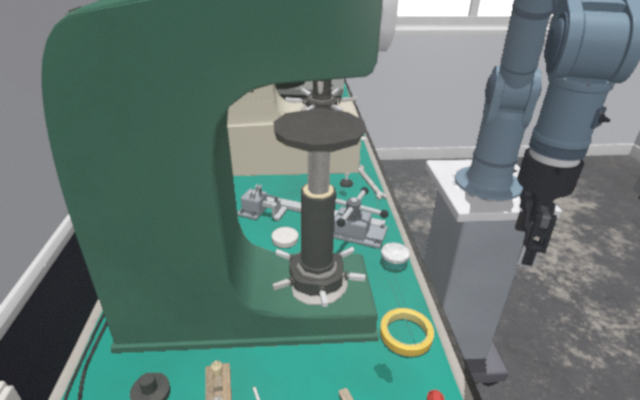

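The top view shows the block (white disc) at (270,166), the tin at (224,278), and the wheel hub at about (278,236). The rail runs from (352,130) to (290,278) and the spanner lies at (390,280). The side view confirms that the near disc (395,254) is the taller tin.

```bash
cat > h.py <<'E'
import numpy as np,cv2
from bench import *
def ray(n,u,v,z):
    c=calibration(n);P=c["pose"];d=P[:3,:3]@np.linalg.inv(c["mtx"])@[u,v,1];o=P[:3,3]
    return o+d*(z-o[2])/d[2]
def cloud(n,d):
    c=calibration(n);P=c["pose"];v,u=np.mgrid[:400,:640]
    r=np.stack([u,v,np.ones_like(u)],-1)@np.linalg.inv(c["mtx"]).T*d[...,None]
    return r@P[:3,:3].T+P[:3,3]
def proj(n,p):
    c=calibration(n);P=c["pose"];q=c["mtx"]@(P[:3,:3].T@(np.asarray(p)-P[:3,3]));return q[:2]/q[2]
E
python3 - <<'E'
from h import *
im=cv2.imread("pics/top0.png"); d=np.load("top_d.npy")
x0,y0,x1,y1=200,95,380,300
crop=cv2.resize(im[y0:y1,x0:x1],None,fx=2.9,fy=2.9,interpolation=cv2.INTER_CUBIC);cv2.imwrite("pics/crop0.png",crop)
C=cloud("top",d)
g=cv2.cvtColor(im,cv2.COLOR_BGR2HSV)
# black balls
m=((g[...,2]<60)).astype(np.uint8);m[:195]=0;m[282:]=0;m[:,:235]=0;m[:,325:]=0
n,l,st,ce=cv2.connectedComponentsWithStats(m)
for i in range(1,n):
    if st[i,4]>15: print("blk",ce[i].round(1),st[i,2:],ray("top",*ce[i],.083).round(4),np.median(C[l==i],0).round(3))
# discs
m=((g[...,1]<60)&(g[...,2]>150)).astype(np.uint8)
n,l,st,ce=cv2.connectedComponentsWithStats(m)
for i in range(1,n):
    if st[i,4]>300 and ce[i][0]<330 and ce[i][1]>140 and ce[i][1]<300 and ce[i][0]>200:
        cn=cv2.findContours((l==i).astype(np.uint8),0,1)[0][0];e=cv2.fitEllipse(cn)
        print("disc",ce[i].round(1),np.round(e[0],1),np.round(e[1],1),np.median(C[l==i],0).round(4),ray("top",*e[0],.015).round(4),ray("top",*e[0],.031).round(4))
# height map by class
for zz in((.008,.02),(.065,.08)):
    mm=(C[...,2]>zz[0])&(C[...,2]<zz[1]);mm[:100]=0;mm[290:]=0;mm[:,:285]=0;mm[:,365:]=0
    pts=C[mm]; print(zz,len(pts))
E
```

```text
blk [297.  204.1] [ 9  9 59] [0.5283 0.1867 0.083 ] [0.527 0.186 0.088]
blk [245.1 218.2] [10 10 70] [0.497  0.2967 0.083 ] [0.496 0.296 0.088]
blk [310.6 255.9] [10 10 68] [0.4182 0.1565 0.083 ] [0.418 0.156 0.088]
blk [257.1 269.3] [12 12 81] [0.3896 0.2678 0.083 ] [0.39  0.267 0.088]
disc [323.7 192.4] [320.7 195.7] [ 20.  141.5] [0.5646 0.1276 0.0137] [0.5603 0.1351 0.015 ] [0.5571 0.1353 0.031 ]
disc [270.5 165.4] [270.5 165.4] [26.6 27.3] [0.6315 0.252  0.0148] [0.6313 0.2522 0.015 ] [0.627  0.2506 0.031 ]
disc [280.1 263.7] [279.9 264.1] [31.9 35.4] [0.4041 0.2235 0.0134] [0.4038 0.2257 0.015 ] [0.403  0.2245 0.031 ]
disc [223.6 277.5] [223.6 277.5] [27.6 29.2] [0.3721 0.3472 0.0306] [0.3732 0.3502 0.015 ] [0.3729 0.3471 0.031 ]
(0.008, 0.02) 2374
(0.065, 0.08) 79
```

View pics/crop0.png

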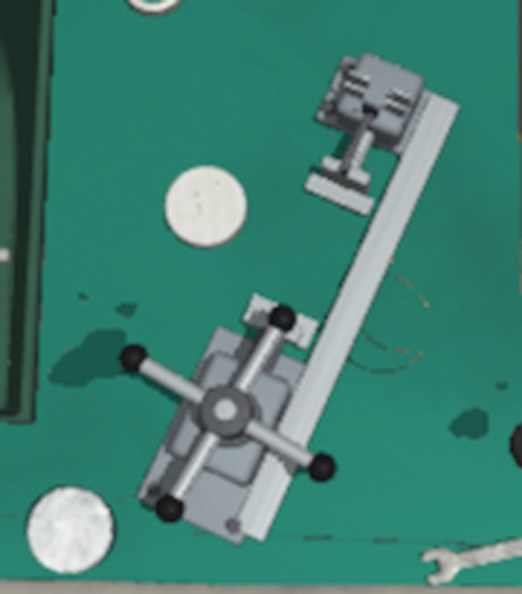

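```bash
cat >> h.py <<'E'
def fix():
    f=np.load("fix.npy"); return f[:2],f[2]
def tofix(p):
    o,a=fix(); R=np.array([[np.cos(a),np.sin(a)],[-np.sin(a),np.cos(a)]]); return (R@(np.asarray(p)[:2]-o))*1000
E
python3 - <<'E'
from h import *
im=cv2.imread("pics/top0.png"); d=np.load("top_d.npy");C=cloud("top",d)
ax=np.mean([ray("top",*p,.08)[:2] for p in[(297,204.1),(245.1,218.2),(310.6,255.9),(257.1,269.3)]],0)
g=cv2.cvtColor(im,cv2.COLOR_BGR2HSV)
m=((g[...,1]<60)&(g[...,2]>110)).astype(np.uint8)
# rail left edge per row, between jaw and anvil and below; scan along image rows
rows=[];E=[]
for v in range(172,200):
    u=np.where(m[v,300:365])[0]+300
    if len(u)>5:
        # last run
        b=np.where(np.diff(u)>1)[0]; s=u[b[-1]+1] if len(b) else u[0]
        L=ray("top",s-.5,v,.014)[:2];Rr=ray("top",u[-1]+.5,v,.014)[:2];E.append((*L,*Rr))
E=np.array(E)
for k in(0,2):
    vx,vy,x,y=cv2.fitLine(E[:,k:k+2].astype(np.float32),cv2.DIST_HUBER,0,.01,.01).ravel()
    if vx<0:vx,vy=-vx,-vy
    a=np.arctan2(vy,vx); n=np.array([-vy,vx]); print("line",np.degrees(a),"axis dist to line",n@(ax-[x,y]))
    if k==0:a0=a
print("axis",ax)
o=ax+.155*np.array([np.cos(a0),np.sin(a0)]);np.save("fix.npy",[*o,a0]);print("origin",o)
print("block",tofix(ray("top",270.5,165.4,.015)),"tin",tofix(ray("top",223.6,277.5,.031)))
s0=np.array([200,95])
for nm,p,z in(("ptr",(370,105),.076),("fins",(354,78),.069),("fins",(398,97),.069),("fins",(349,92),.069),("fins",(397,105),.069),("anvilL",(306,187),.011),("anvilR",(369,213),.011),("jawL",(257,294),.011),("jawR",(317,322),.011)):
    print(nm,tofix(ray("top",*(s0+np.array(p)/2.9),z)).round(1))
for p in[(297,204.1),(245.1,218.2),(310.6,255.9),(257.1,269.3)]:
    q=tofix(ray("top",*p,.08))-[-155,0];print("ball",np.hypot(*q),np.degrees(np.arctan2(q[1],q[0])))
print("table",ray("side",275,128,.39),ray("side",364,128,.39),ray("side",320,145,.39))
E
```

```text
line -23.480572 axis dist to line 0.03488695737894076
line -23.417538 axis dist to line 0.0620888698016411
axis [0.45858713 0.22717268]
origin [0.60075239 0.16541478]
block [-6.54764753 91.85663016] tin [-281.34017242   75.97741827]
ptr [103.5  -3.2]
fins [120.9  17.7]
fins [120.5 -19.6]
fins [108.9  16.7]
fins [114.3 -21.5]
anvilL [40.4 23.6]
anvilR [ 41.2 -31.6]
jawL [-55.7  23.3]
jawR [-57.  -29.5]
ball 81.03835879848617 -6.4664069349688145
ball 80.03879940487964 84.4563391714097
ball 81.22957934126156 -96.14354889948429
ball 80.21607914672703 172.6765392125852
table [0.64037283 0.45054779 0.39      ] [0.49309475 0.45615077 0.39      ] [0.57103144 0.51812636 0.39      ]
```

The wheel axis, fixture direction (-23.45°), block (fixture -6.5, 92) and wheel angle (about 0.11 rad) are known. I'll turn the tool so its y is fixture x and its x is fixture y, then go round the front.

>>> servo_tool --increments '[[[0, 0, 0, 0.0458, 0.6], [0, 0, 0, 0.0458, 0.6], [0, 0, 0, 0.0458, 0.6], [0, 0, 0, 0.0458, 0.6], [0, 0, 0, 0.0458, 0.6], [0, 0, 0, 0.0458, 0.6], [0, 0, 0, 0.0458, 0.6], [0, 0, 0, 0.0458, 0.6], [0, 0, 0, 0.0458, 0.6], [0, 0, 0, 0.0458, 0.6], [0, 0, 0, 0.0458, 0.6], [-0.7, 0.7, 0, 0, 0.6], [-0.7, 0.7, 0, 0, 0.6], [-0.7, 0.7, 0, 0, 0.6], [-0.7, 0.7, 0, 0, 0.6], [-0.7, 0.7, 0, 0, 0.6], [-0.7, 0.7, 0, 0, 0.6], [-0.7, 0.7, 0, 0, 0.6], [-0.7, 0.7, 0, 0, 0.6], [-0.7, 0.7, 0, 0, 0.6]]]'

```text
clock: 2.1
position: [0.3828, 0.2655, 0.2309]
tcp_rot: [0.836, 0.548, -0.0, -0.0]
contact_force: [0.9, -0.3, -0.2]
width: 0.0341
grasp_force: 0.0
```

```bash
cat > st.py <<'E'
from h import *
s=get_state();p=s["position"];q=s["tcp_rot"]
print("t",s["clock"],"fix",tofix(p).round(1),"z",p[2].round(4),"yawerr",np.degrees(np.arctan2(q[1]**2-q[0]**2,2*q[0]*q[1])-fix()[1]).round(2),"w",round(s["width"],4),"F",s["contact_force"].round(1),"j",s["joints"].round(2))
E
python3 st.py
```

```text
t 2.1 fix [-239.7    4.9] z 0.2309 yawerr -0.04 w 0.0341 F [ 0.9 -0.3 -0.2] j [-1.19  0.02  0.51  2.04 -0.01  1.08 -1.09]
```

>>> servo_tool --increments '[[[0.3, 0.9, 0, 0, 0.6], [0.3, 0.9, 0, 0, 0.6], [0.3, 0.9, 0, 0, 0.6], [0.3, 0.9, 0, 0, 0.6], [0.3, 0.9, 0, 0, 0.6], [0.8, 0.45, 0.2, 0, 0.6], [0.8, 0.45, 0.2, 0, 0.6], [0.5, 0.2, 0.2, 0, 0.6], [0.2, 0.2, 0.2, 0, 0.6], [0, 0, 0.5, 0, 0.6], [0, 0, 0.5, 0, 0.6], [0, 0, 0, 0, 0.6], [0, 0, 0, 0, 0.6]]]'

```text
clock: 3.4
position: [0.6555, 0.3132, 0.1587]
tcp_rot: [0.837, 0.548, -0.001, 0.0]
contact_force: [0.2, -0.3, 0.6]
width: 0.0344
grasp_force: 0.0
```

```bash
python3 st.py;python3 - <<'E'
from h import *
p,d=read_camera("top"); cv2.imwrite("pics/top1.png",p[:,:,::-1])
E
```

```text
t 3.4 fix [ -8.7 157.4] z 0.1587 yawerr -0.08 w 0.0344 F [ 0.2 -0.3  0.6] j [-0.87  0.64  0.54  1.47 -0.35  1.13 -0.68]
```

View pics/top1.png

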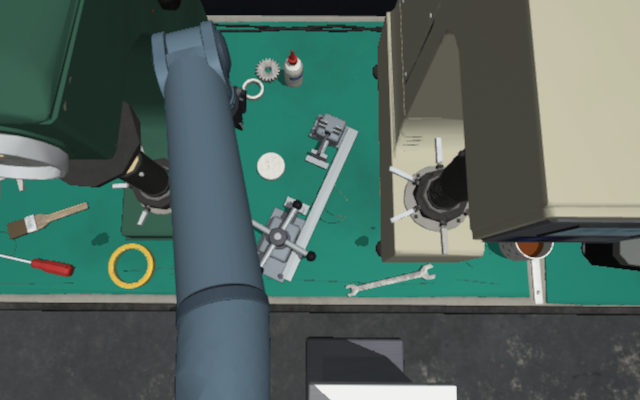

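The block at (270,166) is undisturbed. The forearm runs left of the clamp, with the fingers at about (240,110), beyond the block. I'll descend now.

>>> servo_tool --increments '[[[0, 0.05, 0.6, 0, 0.6], [0, 0, 0.6, 0, 0.6], [0, 0, 0.6, 0, 0.6], [0, 0, 0.6, 0, 0.6], [0, 0, 0.5, 0, 0.6], [0, 0, 0.4, 0, 0.6], [0, 0, 0.25, 0, 0.6], [0, 0, 0.15, 0, 0.6], [0, 0, 0.08, 0, 0.6], [0, 0, 0, 0, 0.6]]]'

```text
clock: 4.45
position: [0.6584, 0.3134, 0.0083]
tcp_rot: [0.836, 0.548, 0.0, 0.0]
contact_force: [-0.8, 0.1, 0.6]
width: 0.0344
grasp_force: 0.0
```

```bash
python3 st.py
```

```text
t 4.45 fix [ -6.1 158.7] z 0.0083 yawerr -0.05 w 0.0344 F [-0.8  0.1  0.6] j [-0.82  0.81  0.47  1.52 -0.43  0.91 -0.62]
```

>>> servo_tool --increments '[[[-0.15, 0, 0.1, 0, 0.6], [-0.2, 0, 0, 0, 0.6], [-0.2, 0, 0, 0, 0.6], [-0.2, 0, 0, 0, 0.6], [-0.2, 0, 0, 0, 0.6], [-0.2, 0, 0, 0, 0.6], [-0.2, 0, 0, 0, 0.6], [-0.2, 0, 0, 0, 0.6], [-0.2, 0, 0, 0, 0.6], [-0.2, 0, 0, 0, 0.6], [-0.2, 0, 0, 0, 0.6], [-0.2, 0, 0, 0, 0.6], [-0.1, 0, 0, 0, 0.6], [-0.1, 0, 0, 0, 0.6], [0, 0, 0, 0, 0.6]]]'

```text
clock: 5.95
position: [0.6172, 0.2189, 0.0042]
tcp_rot: [0.837, 0.548, -0.0, 0.0]
contact_force: [1.1, 1.6, 1.2]
width: 0.0341
grasp_force: 0.9
```

```bash
python3 st.py;python3 - <<'E'
from h import *
p,d=read_camera("top"); cv2.imwrite("pics/top2.png",cv2.resize(p[95:300,200:380,::-1],None,fx=2.9,fy=2.9))
E
```

```text
t 5.95 fix [-6.2 55.6] z 0.0042 yawerr -0.08 w 0.0341 F [1.1 1.6 1.2] j [-0.76  0.71  0.47  1.73 -0.42  0.8  -0.5 ]
```

View pics/top2.png

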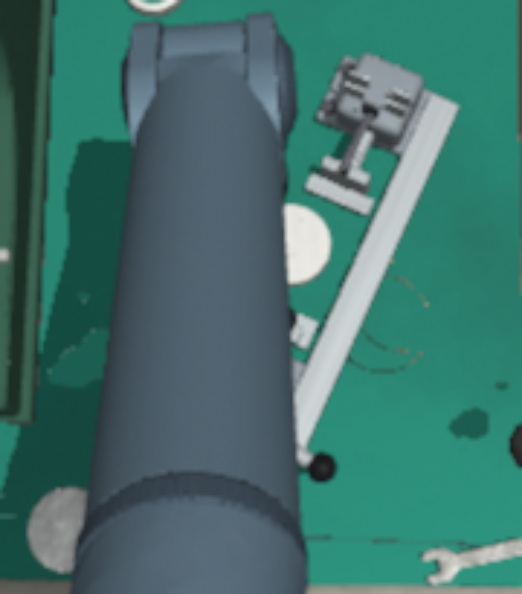

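The block is entering the mouth, with its right edge at crop (330,245), and has about 20 mm still to go.

>>> servo_tool --increments '[[[-0.1, 0, 0, 0, 0.6], [-0.1, 0, 0, 0, 0.6], [-0.1, 0, 0, 0, 0.6], [-0.05, 0, 0, 0, 0.6], [-0.05, 0, 0, 0, 0.6], [0, 0, 0, 0, 0.6]]]'

```text
clock: 6.6
position: [0.6107, 0.2046, 0.0041]
tcp_rot: [0.837, 0.548, -0.0, -0.0]
contact_force: [0.9, 2.5, 2.0]
width: 0.0344
grasp_force: 1.4
```

```bash
python3 st.py
```

```text
t 6.6 fix [-6.5 40. ] z 0.0041 yawerr -0.07 w 0.0344 F [0.9 2.5 2. ] j [-0.75  0.69  0.47  1.76 -0.42  0.79 -0.48]
```

>>> servo_tool --increments '[[[-0.05, 0, 0, 0, 0.6], [-0.05, 0, 0, 0, 0.6], [0, 0, 0, 0, 0.6]]]'

```text
clock: 6.9
position: [0.6092, 0.2011, 0.0041]
tcp_rot: [0.837, 0.548, -0.0, -0.0]
contact_force: [1.6, 2.8, 2.1]
width: 0.0344
grasp_force: 1.6
```

```bash
python3 st.py
```

```text
t 6.9 fix [-6.5 36.1] z 0.0041 yawerr -0.07 w 0.0344 F [1.6 2.8 2.1] j [-0.75  0.69  0.47  1.77 -0.42  0.79 -0.47]
```

>>> servo_tool --increments '[[[-0.05, 0, 0, 0, 0.6], [-0.05, 0, 0, 0, 0.6], [0, 0, 0, 0, 0.6]]]'

```text
clock: 7.2
position: [0.6088, 0.2006, 0.0043]
tcp_rot: [0.836, 0.549, 0.002, -0.001]
contact_force: [3.7, 7.1, -0.1]
width: 0.0342
grasp_force: 3.3
```

```bash
python3 st.py; python3 - <<'E'
from h import *
p,d=read_camera("top"); C=cloud("top",d); g=cv2.cvtColor(p,cv2.COLOR_RGB2HSV)
cv2.imwrite("pics/c3.png",cv2.resize(p[140:210,280:360,::-1],None,fx=7,fy=7,interpolation=cv2.INTER_CUBIC))
E
```

```text
t 7.2 fix [-6.6 35.5] z 0.0043 yawerr 0.02 w 0.0342 F [ 3.7  7.1 -0.1] j [-0.74  0.69  0.47  1.77 -0.43  0.78 -0.47]
```

View pics/c3.png

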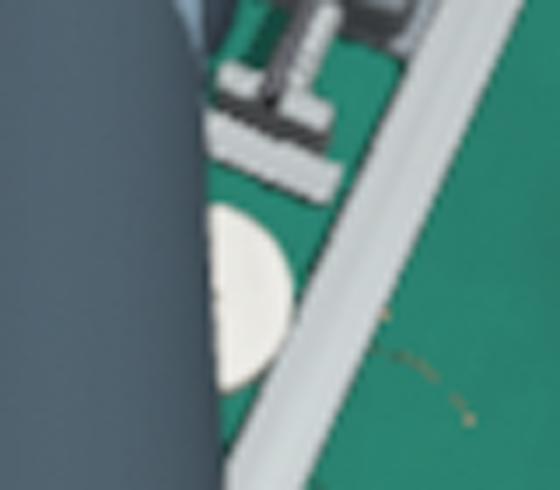

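Force rose with no further motion, and the picture shows the disc touching the rail at crop (295,300). I'll back off, lift, close the fingers and go to the wheel sector at about 40°.

>>> servo_tool --increments '[[[0.3, 0, 0, 0, 0.6], [0.4, 0, 0, 0, 0.6], [0, 0, -0.5, 0, 0.6], [0, 0, -0.9, 0, 0.8], [0, 0, -0.9, 0, 1], [0, 0, -0.9, 0, 1], [0, 0, -0.4, 0, 1], [-0.1, -0.5, 0, 0, 1], [-0.12, -0.6, 0, 0, 1], [-0.12, -0.6, 0, 0, 1], [-0.12, -0.6, 0, 0, 1], [-0.1, -0.45, 0, 0, 1], [0, 0, 0, 0, 1], [0, 0, 0, 0, 1]]]'

```text
clock: 8.65
position: [0.5087, 0.2465, 0.1473]
tcp_rot: [0.836, 0.548, -0.001, 0.0]
contact_force: [0.7, -0.4, 0.2]
width: -0.0002
grasp_force: 0.0
```

```bash
python3 st.py
```

```text
t 8.65 fix [-116.7   37.7] z 0.1473 yawerr -0.02 w -0.0002 F [ 0.7 -0.4  0.2] j [-1.01  0.36  0.58  1.9  -0.24  0.95 -0.73]
```

>>> servo_tool --increments '[[[-0.1, 0, 0.6, 0, 1], [0, 0, 0.6, 0, 1], [0, 0, 0.5, 0, 1], [0, 0, 0.3, 0, 1], [0, 0, 0.05, 0, 1], [0, 0, 0, 0, 1], [0, 0, 0, 0, 1]]]'

```text
clock: 9.35
position: [0.5088, 0.2433, 0.067]
tcp_rot: [0.837, 0.548, 0.001, 0.0]
contact_force: [-0.1, 0.2, 0.0]
width: -0.0002
grasp_force: 0.0
```

```bash
python3 st.py; cat > arc.py <<'E'
from h import *
import sys
a0,a1,n=map(float,sys.argv[1:4]);r=50
p=tofix(get_state()["position"])+[155,0]; print("now r,ang",np.hypot(*p).round(1),np.degrees(np.arctan2(p[1],p[0])).round(1))
t=np.radians(np.linspace(a0,a1,int(n)+1));P=r*np.c_[np.sin(t),np.cos(t)]
print((np.diff(P,axis=0)/40).round(2).tolist())
E
python3 arc.py 40 -120 20
```

```text
t 9.35 fix [-115.4   34.8] z 0.067 yawerr -0.07 w -0.0002 F [-0.1  0.2  0. ] j [-0.96  0.47  0.53  1.95 -0.33  0.8  -0.66]
now r,ang 52.7 41.3
[[-0.14, 0.1], [-0.15, 0.08], [-0.16, 0.06], [-0.17, 0.04], [-0.17, 0.01], [-0.17, -0.01], [-0.17, -0.04], [-0.16, -0.06], [-0.15, -0.08], [-0.14, -0.1], [-0.13, -0.12], [-0.11, -0.14], [-0.09, -0.15], [-0.07, -0.16], [-0.04, -0.17], [-0.02, -0.17], [0.01, -0.17], [0.03, -0.17], [0.05, -0.17], [0.08, -0.16]]
```

>>> servo_tool --increments '[[[-0.18, 0.05, 0.03, 0, 1], [-0.16, 0.06, 0, 0, 1], [-0.16, 0.05, 0, 0, 1], [-0.17, 0.03, 0, 0, 1], [-0.17, 0.01, 0, 0, 1], [-0.17, -0.01, 0, 0, 1], [-0.17, -0.04, 0, 0, 1], [-0.16, -0.06, 0, 0, 1], [-0.15, -0.08, 0, 0, 1], [-0.14, -0.1, 0, 0, 1]]]'

```text
clock: 10.35
position: [0.4889, 0.1951, 0.0693]
tcp_rot: [0.836, 0.549, 0.015, 0.0]
contact_force: [14.2, 12.1, -1.5]
width: 0.0003
grasp_force: 8.8
```

```bash
python3 st.py; python3 arc.py -40 -200 20
```

```text
t 10.35 fix [-114.5  -17.4] z 0.0693 yawerr 0.11 w 0.0003 F [14.2 12.1 -1.5] j [-0.93  0.39  0.55  2.06 -0.31  0.74 -0.6 ]
now r,ang 44.1 -23.2
[[-0.13, -0.12], [-0.11, -0.14], [-0.09, -0.15], [-0.07, -0.16], [-0.04, -0.17], [-0.02, -0.17], [0.01, -0.17], [0.03, -0.17], [0.05, -0.17], [0.08, -0.16], [0.1, -0.14], [0.12, -0.13], [0.13, -0.11], [0.15, -0.09], [0.16, -0.07], [0.17, -0.05], [0.17, -0.02], [0.17, 0.0], [0.17, 0.02], [0.17, 0.05]]
```

>>> servo_tool --increments '[[[-0.13, -0.12, 0, 0, 1], [-0.11, -0.14, 0, 0, 1], [-0.09, -0.15, 0, 0, 1], [-0.07, -0.16, 0, 0, 1], [-0.04, -0.17, 0, 0, 1], [-0.02, -0.17, 0, 0, 1], [0.01, -0.17, 0, 0, 1], [0.03, -0.17, 0, 0, 1], [0.05, -0.17, 0, 0, 1], [0.08, -0.16, 0, 0, 1]]]'

```text
clock: 11.35
position: [0.4312, 0.1967, 0.0705]
tcp_rot: [0.838, 0.545, 0.013, 0.006]
contact_force: [13.5, -11.0, 4.4]
width: 0.0001
grasp_force: 7.3
```

```bash
python3 st.py; python3 arc.py -120 -200 10
```

```text
t 11.35 fix [-167.9  -38.8] z 0.0705 yawerr -0.46 w 0.0001 F [ 13.5 -11.    4.4] j [-1.04  0.3   0.58  2.18 -0.24  0.7  -0.72]
now r,ang 40.9 -108.4
[[0.1, -0.14], [0.12, -0.13], [0.13, -0.11], [0.15, -0.09], [0.16, -0.07], [0.17, -0.05], [0.17, -0.02], [0.17, 0.0], [0.17, 0.02], [0.17, 0.05]]
```

>>> servo_tool --increments '[[[0.03, -0.2, 0.04, 0, 1], [0.06, -0.19, 0.04, 0, 1], [0.15, -0.13, 0, 0, 1], [0.17, -0.1, 0, 0, 1], [0.18, -0.08, 0, 0, 1], [0, 0, 0, 0, 1]]]'

```text
clock: 11.95
position: [0.4006, 0.2256, 0.0611]
tcp_rot: [0.838, 0.546, -0.002, 0.003]
contact_force: [3.5, -8.8, 0.2]
width: 0.0001
grasp_force: 3.7
```

```bash
python3 st.py; python3 arc.py -160 -220 8
python3 - <<'E'
from h import *
p,d=read_camera("top"); cv2.imwrite("pics/c4.png",cv2.resize(p[95:300,200:380,::-1],None,fx=2.9,fy=2.9,interpolation=cv2.INTER_CUBIC))
E
```

```text
t 11.95 fix [-207.5  -24.5] z 0.0611 yawerr -0.31 w 0.0001 F [ 3.5 -8.8  0.2] j [-1.1   0.31  0.55  2.19 -0.24  0.7  -0.8 ]
now r,ang 58.0 -155.0
[[0.16, -0.05], [0.16, -0.02], [0.16, -0.0], [0.16, 0.02], [0.16, 0.04], [0.15, 0.06], [0.14, 0.08], [0.13, 0.1]]
```

View pics/c4.png

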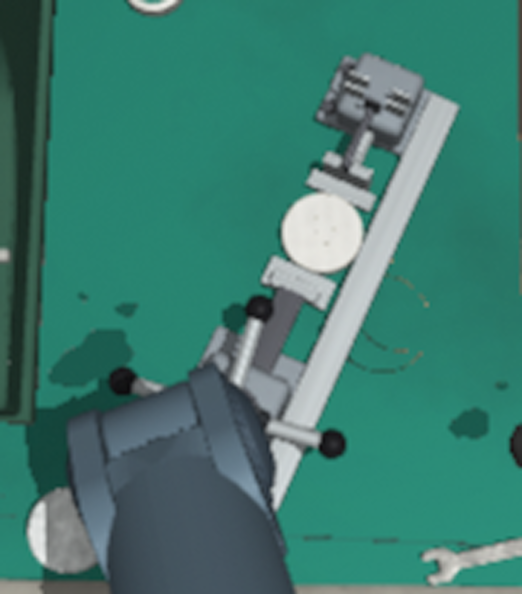

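The block is gripped against the rail, and the pointer at crop (370,106) is just short of the first pair. The balls at (258,308), (333,443) and (123,381) give the wheel angle.

```bash
cat > w.py <<'E'
from h import *
import sys
p,d=read_camera("top");g=cv2.cvtColor(p,cv2.COLOR_RGB2HSV)
m=(g[...,2]<60).astype(np.uint8);m[:190]=0;m[285:]=0;m[:,:225]=0;m[:,330:]=0
n,l,st,ce=cv2.connectedComponentsWithStats(m)
for i in range(1,n):
    if 40<st[i,4]<110 and max(st[i,2:4])<14:
        q=tofix(ray("top",*ce[i],.08))+[155,0];r=np.hypot(*q)
        if 72<r<90:
            a=-np.degrees(np.arctan2(q[1],q[0])); print("ball",r.round(1),"w mod 90:",(a%90).round(1))
cv2.imwrite(sys.argv[1],cv2.resize(p[108:162,300:356,::-1],None,fx=10,fy=10,interpolation=cv2.INTER_CUBIC))
# block centre
mm=((g[...,1]<60)&(g[...,2]>200)).astype(np.uint8);mm[:150]=0;mm[200:]=0;mm[:,:290]=0;mm[:,330:]=0
n,l,st,ce=cv2.connectedComponentsWithStats(mm);i=1+np.argmax(st[1:,4]);print("block",st[i],tofix(ray("top",*ce[i],.015)).round(1))
E
python3 w.py pics/p5.png
```

```text
ball 80.8 w mod 90: 83.2
ball 80.1 w mod 90: 81.9
ball 80.9 w mod 90: 82.9
block [298 162  27  26 558] [11.4 -2.9]
```

View pics/p5.png

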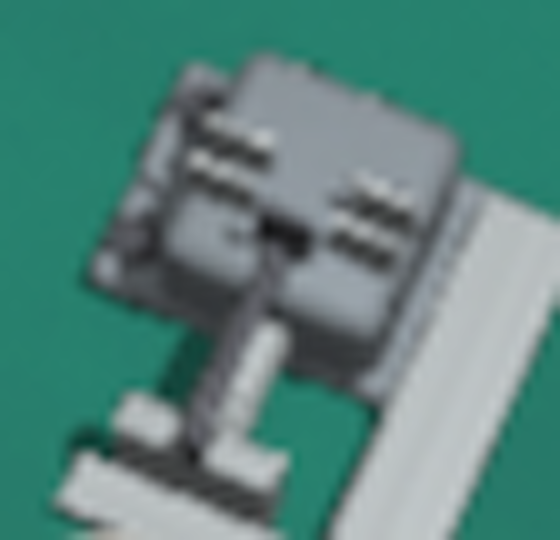

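w is about 172.7°, the block centre is at fixture x 11.4, and the pointer is at about 4 mm. It needs about 53° more to reach 15 mm.

>>> servo_tool --increments '[[[0.18, 0.0, -0.1, 0, 1], [0.18, 0.03, 0, 0, 1], [0.18, 0.04, 0, 0, 1], [0.18, 0.04, 0, 0, 1], [0.18, 0.06, 0, 0, 1], [0, 0, 0, 0, 1]]]'

```text
clock: 12.65
position: [0.4123, 0.2537, 0.0628]
tcp_rot: [0.837, 0.547, -0.012, 0.001]
contact_force: [-10.1, -10.1, 6.5]
width: -0.0002
grasp_force: 7.0
```

```bash
python3 st.py; python3 arc.py -200 -230 4; python3 w.py pics/p6.png
```

```text
t 12.65 fix [-208.     5.9] z 0.0628 yawerr -0.21 w -0.0002 F [-10.1 -10.1   6.5] j [-1.11  0.36  0.53  2.12 -0.26  0.75 -0.82]
now r,ang 53.3 173.6
[[0.15, 0.07], [0.14, 0.08], [0.13, 0.1], [0.11, 0.12]]
ball 79.8 w mod 90: 27.2
ball 80.8 w mod 90: 25.8
ball 81.1 w mod 90: 25.4
block [299 159  27  27 554] [18. -3.]
```

>>> servo_tool --increments '[[[0.16, 0.05, -0.08, 0, 1], [0.15, 0.07, 0, 0, 1], [0.13, 0.09, 0, 0, 1], [0, 0, 0, 0, 1], [0, 0, 0, 0, 1]]]'

```text
clock: 13.2
position: [0.4221, 0.2625, 0.0632]
tcp_rot: [0.837, 0.546, -0.018, 0.001]
contact_force: [-12.6, -13.4, 1.8]
width: 0.0002
grasp_force: 8.8
```

```bash
python3 st.py; python3 arc.py -200 -230 4; python3 w.py pics/p7.png
```

```text
t 13.2 fix [-202.6   17.9] z 0.0632 yawerr -0.28 w 0.0002 F [-12.6 -13.4   1.8] j [-1.1   0.39  0.53  2.08 -0.27  0.78 -0.81]
now r,ang 50.8 159.4
[[0.15, 0.07], [0.14, 0.08], [0.13, 0.1], [0.11, 0.12]]
ball 80.2 w mod 90: 41.5
ball 80.8 w mod 90: 41.9
ball 81.3 w mod 90: 41.1
block [300 158  26  26 552] [21.5 -3. ]
```

View pics/p7.png

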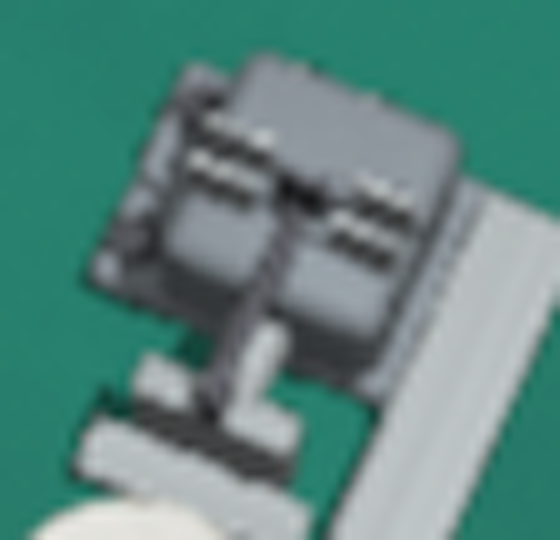

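The pointer at crop (303,190) stands between the two pairs, at about 14–15 mm. I'll ease off the spoke and lift clear.

>>> servo_tool --increments '[[[-0.15, -0.1, 0, 0, 1], [-0.2, -0.1, 0, 0, 1], [-0.15, -0.03, 0, 0, 1], [0, 0, -0.3, 0, 1], [0, 0, -0.6, 0, 1], [0, 0, -0.7, 0, 1], [0, 0, -0.7, 0, 1], [0, 0, -0.7, 0, 1], [0, -0.3, -0.3, 0, 1], [0, 0, 0, 0, 1], [0, 0, 0, 0, 1]]]'

```text
clock: 14.35
position: [0.4081, 0.2661, 0.202]
tcp_rot: [0.836, 0.548, 0.001, -0.0]
contact_force: [1.0, -1.2, -1.5]
width: 0.0004
grasp_force: 0.0
```

```bash
python3 st.py; python3 w.py pics/p8.png; python3 - <<'E'
from h import *
p,d=read_camera("side"); cv2.imwrite("pics/s8.png",cv2.resize(p[160:290,220:420,::-1],None,fx=3.9,fy=3.9))
E
```

```text
t 14.35 fix [-216.8   15.6] z 0.202 yawerr -0.01 w 0.0004 F [ 1.  -1.2 -1.5] j [-1.22  0.1   0.6   2.04 -0.07  1.02 -1.  ]
ball 80.2 w mod 90: 41.4
ball 80.8 w mod 90: 41.9
ball 81.2 w mod 90: 41.2
block [300 158  26  26 550] [21.4 -3.1]
```

View pics/s8.png

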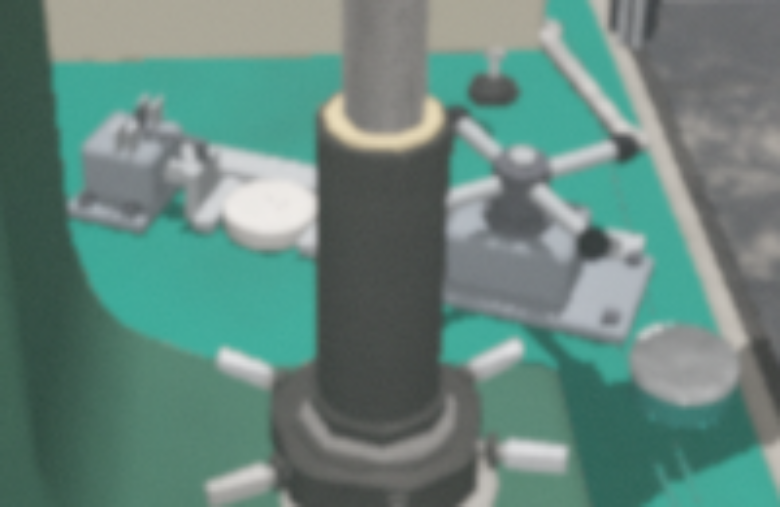

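The side view shows the block held at crop (270,213), and the tin (685,365) and spanner (590,90) unmoved. The wheel stayed at 41.5° mod 90 and the robot is clear, so I'm handing in.

```bash
python3 -c "from bench import *; print(close_job())"
```

```text
the job is handed in; nothing more can be done
None
```

The block is gripped against the back rail, and the pointer stands between the two pairs of marks at about 14 mm. The tin and spanner were left alone, and I handed the job in at about 14.5 s; no verdict came back.

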